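Open the top half of a split-door sample locker

TASK

Open only the top half of the sample locker's split door: lift the spring bolt that couples the two halves, keep it lifted while you pull the top half ajar, clear of the keeper, and let the bolt drop there, so that the door cannot fall shut again. Then swing the top half open square to the front or further, without flinging it, and leave it standing; the bottom half must stay shut with its own bolt down, and nothing standing around may be knocked over or pushed aside.

Things in the scene. Friction and masses are not known exactly. Their poses are not given: they have to be found in the camera images.
- locker: Grey benchtop locker, 250 wide (own y), 170 deep, 335 mm high, fixed to the table. Origin on the table under the middle of the frame's front face; own x points into the locker (away from the robot at yaw 0), y left, z up. On its front lies a split door: two white leaves 16 mm thick (outer face at own x = -16 mm), both hinged at the left and opening towards the robot
- top_bolt_knob (a point): Middle of the dark upright knob (cylinder 24 mm across, 42 high) of the coupling bolt, low on the free right side of the top leaf: locker x = -50, y = -70, z = 185 mm when down and shut, 34 mm off the leaf's outer face, free at its left and right. Axes as the top leaf's. The like knob 123 mm lower is the bottom leaf's own bolt: leave it
- top_bolt (a joint): Lift of the coupling bolt in m: 0 down (pin 18 mm deep in the keeper on the bottom leaf), 0.028 at its upper stop. A spring pushes it down, 8 N at rest, 13 N at the stop; let go, it drops. With the pin down the top leaf gives only about 0.02 rad. Lifted over 20 mm the pin clears the keeper; with the leaf 0.2 rad open it is past it
- top_leaf (a joint): Opening of the top leaf (182 wide, z = 155 to 277 mm) in rad: 0 shut, 1.57 square to the front, stop at 1.95. Turns clockwise seen from above; the stiff hinge (about 0.06 N m) keeps it where it is left
- top_hinge (a point): On the upright hinge axis of both leaves, at mid height of the top leaf: locker x = -8, y = +92, z = 216 mm; the knob is 162 mm to the right of it and 42 mm in front
- top_edge (a point): Top corner of the top leaf's free edge, mid thickness, 183 mm from the hinge axis, z = 277 mm; axes of the leaf: y points along the leaf to the hinge, x through the leaf to its inner face
- bottom_leaf (a joint): Opening of the bottom leaf (182 wide, z = 31 to 153 mm) in rad, 0 shut; its own bolt holds it (play about 0.02 rad). Must stay shut
- bottom_bolt (a joint): Lift of the bottom leaf's own bolt in m, 0 down in the sill. Must stay down
- green_bottle: Tall bottle with a green cap, 53 mm across, 168 mm high, to the right of the locker; origin under its centre
- pipette_beaker: Beaker with pipettes, 105 mm across, 133 mm high, to the left of the locker; origin under its centre
- tape: Roll of tape lying flat, 100 mm across, 25 mm high; origin under its centre
- glue: Upright glue stick, 29 mm across, 96 mm high, right in front of the locker; origin under its centre
- desk_stapler: Black stapler, 132 mm long, 54 mm high; origin under its centre
- tips: Blue pipette tip box with clear lid, 92 x 118 x 77 mm, to the left in front; origin under its centre
- canopy_lip (a point): Middle of the front lower edge of the canopy over the door, at locker x = -75, y = 0, z = 322 mm; the canopy is 13 mm thick and 260 mm wide. It blocks an upright tool from the bolt knobs: lean the tool back towards the robot by 35 to 45 degrees

How it is judged:
On the way, in this order (a step that is already met when the one before it is completed fails the run):
1. the coupling bolt is lifted out of its keeper with the top leaf still shut (value of joint top_bolt above 0.019 m and value of joint top_leaf below 0.08 rad), for 0.1 s.
2. the top leaf is pulled ajar, clear of the keeper, and the bolt has dropped before the leaf is far open (value of joint top_leaf between 0.12 and 1.2 rad and value of joint top_bolt below 0.006 m), for 0.1 s.
At the end, for the whole second after the job is handed in: The top leaf stands at rest at least square to the front (over 1.48 rad) with its bolt dropped (under 6 mm), the bottom leaf is shut (under 0.03 rad) and its bolt down (under 6 mm) (value of joint top_leaf above 1.48 rad and velocity of joint top_leaf between -0.05 and 0.05 rad/s and value of joint each of top_bolt, bottom_bolt below 0.006 m and value of joint bottom_leaf below 0.03 rad); the robot touches nothing.
It fails at once if the bottom leaf is opened or forced (value of joint bottom_leaf above 0.06 rad).
It fails at once if the bottom leaf's own bolt is drawn (value of joint bottom_bolt above 0.01 m).
It fails at once if the top leaf is flung open (over 3 rad/s) (velocity of joint top_leaf above 3 rad/s).
It fails at once if something standing around is shifted by over 25 mm (distance of any of green_bottle, pipette_beaker, tape, glue, desk_stapler, tips from where it was at the start of the episode above 0.025 m).
It fails at once if a bottle, beaker or glue stick is tipped over (angle between any of green_bottle, pipette_beaker, glue's own z axis and vertical above 0.5 rad).
It also fails if it takes over 59 s, if anything falls off the work surface, if the arm or the gripper's body presses on something with over 40 N, if the wrist force passes 120 N, or if a joint passes its speed limit or range.

ROBOT

A 7-joint arm with a two-finger parallel gripper is mounted at the origin on a cart in front of the work surface, level with it; the furniture and walls round the work are solid. World frame = base frame: x ahead of the robot, y to its left, z up, the work surface at z = 0. Lengths are in m, angles in rad, forces in N, time in s.
With the tool pointing down it reaches from about 0.425 to 0.875 m from the base axis. Payload 4.7 kg.
Tool frame: the origin (TCP) lies between the finger pads; the fingertips stand 14 mm ahead of it and the grasp point (between the pads) lies 5 mm behind it; z points along the fingers, y is the line along which they close (so a half turn about z gives the same grasp; the last joint's range is limited). The gripper opens to 85 mm and grips with 20 to 120 N. Pads are 22 mm wide; open, the fingers measure 114 mm over their backs; the gripper's body (76 mm by 85 mm) begins 54 mm behind the grasp point. The pads swing forward as they close: fully open they stand 13 mm farther back than shut.
Start: joints at [1.163, 0.321, -0.07, 1.45, 0.023, 1.371, -0.057], TCP at [0.266, -0.593, 0.245] pointing down, gripper open.
Joint ranges: [-2.86, 2.86], [-0.3, 2.09], [-1.38, 1.24], [0.06, 2.45], [-1.56, 4.7], [0.09, 2.05], [-2.69, 2.69]. Speed limits (rad/s): [2.57, 2.57, 3.14, 3.14, 3.14, 3.14, 3.14].

INTERFACE

Orientations are given as a rotation vector (axis times angle).
In Python, from rig import * gives the robot as it stands.
- The arm moves only by the tool drive_tool, never from a script. Its argument "increments" is a list that holds one entry, the list of rows, each a list of 7 numbers: the shift along the tool's x, y, z in cm, then the turn, a rotation vector about the tool's x, y, z in rad, then the closure in counts, from 0 (fully open) to 255 (shut). In form: [[[x, y, z, rx, ry, rz, gripper], ...]]. A call has 1 to 20 rows; each row is the pose to reach, as a shift and turn from the pose commanded when the call began, along the tool's axes at that moment; what a row does not reach only later rows make up. A row lasts 1/12 s, in which the tool goes at most 41.7 mm and 7.16 degrees, less where a joint would pass 70% of its speed; a pose out of reach is approached as far as the arm can. A call with a gripper value outside its range is refused whole. The fingers move at their own pace and stop on an object; the grip force is fixed at half the most. Time passes only in rows, so rows that repeat a pose let the fingers close. It gives the time, the measured TCP pose, the force, the opening and the grip force at its end, in the units of the state.
- read_state(): the state, without advancing time (a new reading comes with each control period).
- read_camera(name): name is "scene" or "top"; returns the picture (420x560x3 uint8, red, green, blue); there is no depth.
- camera_info(name): a dict with "fx", "fy", "cx", "cy" (pixels), "R" (3x3) and "t" (3): a world point X has camera coordinates R X + t. Camera axes: x right, y down, z forward; pixel columns grow to the right and rows downward; lengths in m; the calibration is good to about 2 mm. A picture is of the moment at which its call begins. camera_info takes no time and is no camera call.
- finish_job(): hands the job in; it is judged then, once.
The state is a dict: "clock": time; "joint_positions": joint angles; "dq": joint speeds; "tau": joint torques, N m; "tool_pos": TCP position; "ee_rot": TCP orientation; "force": force on the tool from outside, world axes, zero at the start; "moment": the same for the moment, N m; "finger_gap": opening from 0.0 (shut) to 1.0 (fully open); "finger_force": force on a finger pad.
Only numpy, scipy, OpenCV 4.12 (cv2) and the standard library are available. Lean on these libraries where they do the work, as an engineer would, in place of code of your own. Each camera call takes 0.05 s, during which the arm holds its last target. There are 200 camera calls.

## Working session

There is one attempt and no reset: what is moved stays moved. The work goes in short steps, Python scripts to look and compute and a tool call to move; the robot and the scene stay as the last step left them, time stands still between calls to the robot, and variables do not carry over. Pictures are saved under pics/ and viewed, at most 10 in all, crops included, and the job is handed in when it is done.

Besides the shell and the picture viewer there is one more tool, called after "Request:" in YAML: its name, and indented under it one key for each argument. drive_tool: Moves the arm, as the interface text tells. Its arguments: {"type":"object","properties":{"increments":{"type":"array","items":{"type":"array","items":{"type":"array","items":{"type":"number"}}}}},"required":["increments"]}

```bash
mkdir -p pics
python3 - <<'E'
from rig import *
import cv2,numpy as np
for n in("scene","top"):
    cv2.imwrite(f"pics/{n}0.png",read_camera(n)[:,:,::-1])
    c=camera_info(n);print(n,{k:np.round(np.array(v),4).tolist() for k,v in c.items()})
s=read_state();print({k:np.round(v,4).tolist() for k,v in s.items()})
E
```

```text
scene {'fx': 442.0991, 'fy': 442.0991, 'cx': 281.112, 'cy': 206.4974, 'R': [[-0.6009, -0.7991, 0.0205], [-0.4024, 0.2803, -0.8715], [0.6906, -0.5319, -0.49]], 't': [0.3929, 0.3812, 1.0325]}
top {'fx': 515.0179, 'fy': 515.0179, 'cx': 271.912, 'cy': 210.9777, 'R': [[0.0157, -0.9999, -0.0072], [-0.9478, -0.0126, -0.3185], [0.3184, 0.0118, -0.9479]], 't': [0.0749, 0.5812, 1.4736]}
{'clock': 0.1, 'joint_positions': [1.1631, 0.3218, -0.0701, 1.4516, 0.0226, 1.3708, -0.0569], 'dq': [0.0018, -0.0016, 0.0002, -0.002, -0.0015, -0.0001, 0.001], 'tau': [-0.0002, -49.4879, -0.384, -31.5209, 0.013, 0.0074, 0.0], 'tool_pos': [0.2659, -0.5926, 0.2443], 'ee_rot': [-3.0702, -0.6573, 0.0007], 'force': [0.328, 0.5871, -0.1894], 'moment': [-0.0319, -0.0013, -0.0201], 'finger_force': 0.0, 'finger_gap': 0.9988}
```

View pics/scene0.png

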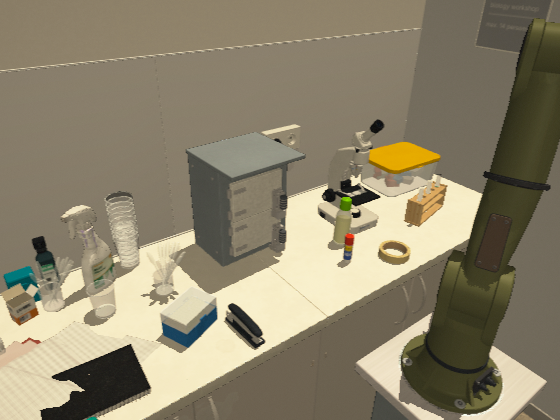

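View pics/top0.png

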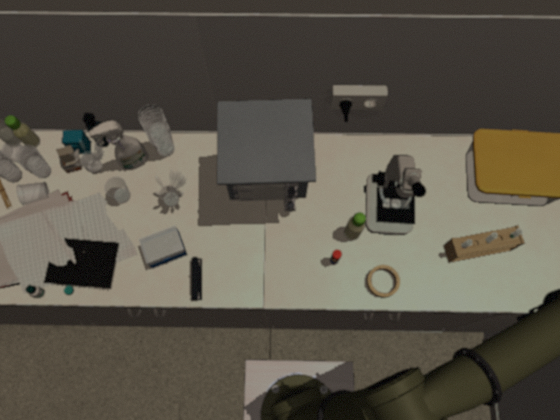

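The scene picture shows the locker with its knobs near (283,203) and (282,235). In the top picture, the canopy corners are about (219,182) and (314,180), the bottle is at (357,222) and the glue at (336,257). I'll enlarge both.

Run:
```python
import cv2,numpy as np
a=cv2.imread("pics/scene0.png")[125:275,180:370]; b=cv2.imread("pics/top0.png")[90:270,205:375]
a=cv2.resize(a,None,fx=4,fy=4,interpolation=cv2.INTER_CUBIC); b=cv2.resize(b,None,fx=3,fy=3,interpolation=cv2.INTER_CUBIC)
b=np.clip(b.astype(float)*1.8,0,255)
cv2.imwrite("pics/a1.png",a);cv2.imwrite("pics/b1.png",b)
```

```text
[ WARN:0@0.109] global loadsave.cpp:1063 imwrite_ Unsupported depth image for selected encoder is fallbacked to CV_8U.
```

View pics/a1.png

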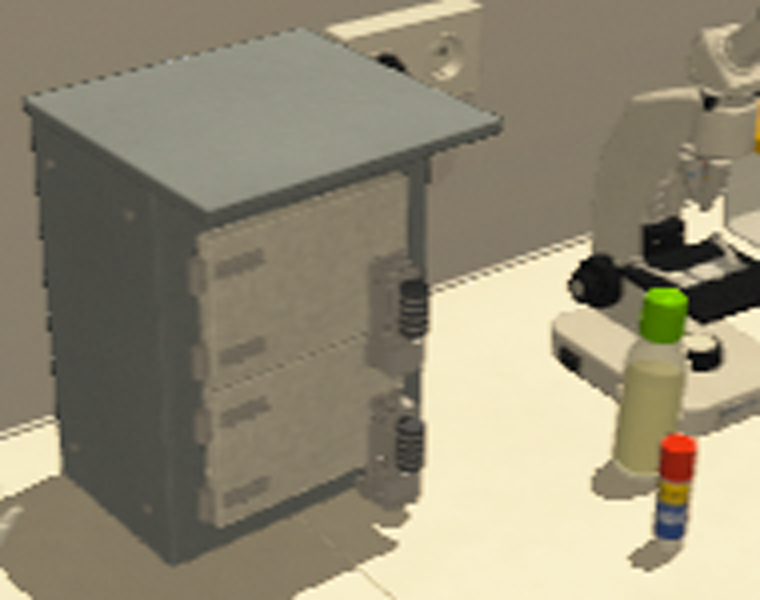

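View pics/b1.png

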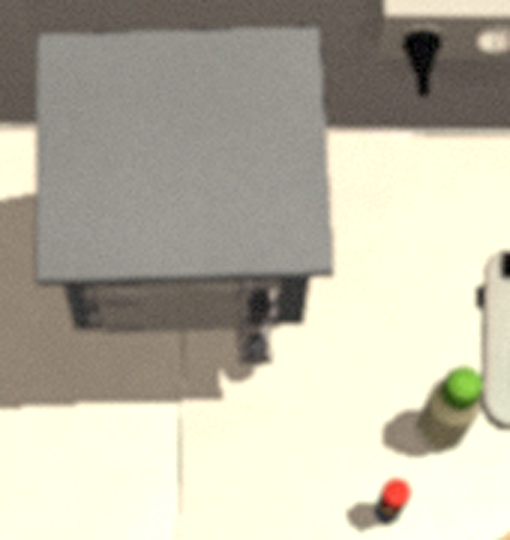

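Pixel positions taken from the enlargements:

| Feature | Picture | Pixel |
|---|---|---|
| Canopy front-left corner | scene | (232,178) |
| Canopy front-right corner | scene | (305.5,154.5) |
| Top knob | scene | (283,202) |
| Bottom knob | scene | (283,236) |
| Canopy front-left corner | top | (218,182) |
| Canopy front-right corner | top | (315,180) |
| Top knob | top | (292,191) |

Next I fit the locker pose to these.

```bash
cat > h.py <<'E'
from rig import *
import numpy as np
from scipy.spatial.transform import Rotation as R
from scipy.optimize import least_squares
def proj(n,X):
    c=camera_info(n);p=np.array(c["R"])@X+np.array(c["t"]);return np.array([c["fx"]*p[0]/p[2]+c["cx"],c["fy"]*p[1]/p[2]+c["cy"]])
def ray(n,uv,z):
    c=camera_info(n);Rm=np.array(c["R"]);t=np.array(c["t"]);o=-Rm.T@t;d=Rm.T@np.array([(uv[0]-c["cx"])/c["fx"],(uv[1]-c["cy"])/c["fy"],1]);return o+d*(z-o[2])/d[2]
E
python3 - <<'E'
from h import *
s=lambda u,v:(( u+.5)/4-.5+180,(v+.5)/4-.5+125)
t=lambda u,v:((u+.5)/3-.5+205,(v+.5)/3-.5+90)
obs=[("scene",s(208,212),(-.075,.13,.335)),("scene",s(502,118),(-.075,-.13,.335)),("scene",s(175,563),(0,.125,0)),("scene",s(413,308),(-.05,-.07,.185)),("scene",s(411,444),(-.05,-.07,.062)),
("top",t(40,275),(-.075,.13,.335)),("top",t(330,269),(-.075,-.13,.335)),("top",t(262,302),(-.05,-.07,.185)),("top",t(257,345),(-.05,-.07,.062)),("top",t(79,326),(0,.125,0)),("top",t(303,321),(0,-.125,0))]
def W(p,X): c,q=np.cos(p[2]),np.sin(p[2]);return np.array([p[0]+c*X[0]-q*X[1],p[1]+q*X[0]+c*X[1],X[2]])
f=lambda p:np.concatenate([proj(n,W(p,X))-uv for n,uv,X in obs])
r=least_squares(f,[.7,0,0],loss="soft_l1");print(r.x);print(f(r.x).reshape(-1,2).round(1))
for n,X in dict(knob=(-.05,-.07,.185),hinge=(-.008,.092,.216),lip=(-.075,0,.322)).items(): print(n,W(r.x,X))
for n,uv,z in [("glue",(337,253.5),.096),("bottle",(359,218.5),.168),("tape",(383,281),.02),("stapler",(196,279),.03),("tips",(162,247),.077),("beaker",(170,192),.1)]: print(n,ray("top",uv,z).round(3))
E
```

```text
[0.65870952 0.0994181  0.04027314]
[[-0.1 -2. ]
 [ 0.8 -1.4]
 [-0.3 -0.2]
 [ 0.6 -1.2]
 [ 0.2 -1.3]
 [-1.6  0.2]
 [ 1.4 -0.3]
 [-0.9  0.7]
 [-0.3  0.4]
 [-1.6  0. ]
 [ 0.1 -0.2]]
knob [0.61156842 0.02746175 0.185     ]
hinge [0.64701188 0.19102141 0.216     ]
lip [0.58377034 0.09639843 0.322     ]
glue [ 0.45  -0.111  0.096]
bottle [ 0.536 -0.169  0.168]
tape [ 0.384 -0.259  0.02 ]
stapler [0.38  0.312 0.03 ]
tips [0.467 0.413 0.077]
beaker [0.636 0.398 0.1  ]
```

```bash
cat >> h.py <<'E'
YAW=.0403; HX=np.array([.647,.191]); K0=np.array([.6116,.0275,.185])
def rz(a): return R.from_euler("z",a)
def pose(back=0.,lift=0.,phi=0.,lean=40,dyaw=None,off=(0,0,0)):
    """TCP pose with grasp point on the knob, leaf open by phi, tool back along its axis"""
    a=np.radians(lean); th=YAW-(phi if dyaw is None else dyaw)
    z=rz(th).apply([np.sin(a),0,-np.cos(a)]); y=rz(th).apply([0,-1,0])
    Rt=R.from_matrix(np.column_stack([np.cross(y,z),y,z]))
    k=np.r_[HX,0]+rz(-phi).apply(K0-np.r_[HX,0])
    return k+z*(.005-back)+[0,0,lift]+np.array(off),Rt
def delta(p,Rt):
    s=read_state();R0=R.from_rotvec(s["ee_rot"])
    return np.r_[R0.inv().apply(p-s["tool_pos"])*100,(R0.inv()*Rt).as_rotvec()].round(3)
def st():
    s=read_state();print("t",round(s["clock"],2),"p",np.round(s["tool_pos"],4),"F",np.round(s["force"],1),"gap",round(s["finger_gap"],3),s["finger_force"],"q",np.round(s["joint_positions"],2))
E
python3 - <<'E'
from h import *
print(R.from_rotvec(read_state()["ee_rot"]).as_matrix().round(2))
p,Rt=pose(back=.12);print(p,Rt.as_matrix().round(2),delta(p,Rt))
print(delta(np.array([.45,-.25,.38]),Rt))
E
```

```text
[[ 0.91  0.41 -0.  ]
 [ 0.41 -0.91  0.  ]
 [-0.   -0.   -1.  ]]
[0.53773944 0.02452181 0.27309511] [[ 0.77  0.04  0.64]
 [ 0.03 -1.    0.03]
 [ 0.64  0.   -0.77]] [ 50.068 -45.178  -2.801  -0.135   0.69    0.365]
[ 30.824 -23.743 -13.53   -0.135   0.69    0.365]
```

Request:
drive_tool:
  increments:
    - [[30.8, -23.7, -13.5, -0.135, 0.69, 0.365, 0], [30.8, -23.7, -13.5, -0.135, 0.69, 0.365, 0], [30.8, -23.7, -13.5, -0.135, 0.69, 0.365, 0], [30.8, -23.7, -13.5, -0.135, 0.69, 0.365, 0], [30.8, -23.7, -13.5, -0.135, 0.69, 0.365, 0], [30.8, -23.7, -13.5, -0.135, 0.69, 0.365, 0], [30.8, -23.7, -13.5, -0.135, 0.69, 0.365, 0], [30.8, -23.7, -13.5, -0.135, 0.69, 0.365, 0], [30.8, -23.7, -13.5, -0.135, 0.69, 0.365, 0], [30.8, -23.7, -13.5, -0.135, 0.69, 0.365, 0], [30.8, -23.7, -13.5, -0.135, 0.69, 0.365, 0], [30.8, -23.7, -13.5, -0.135, 0.69, 0.365, 0]]

```text
clock: 1.1
tool_pos: [0.4667, -0.2595, 0.3678]
ee_rot: [-2.915, -0.072, -1.047]
force: [0.1, 0.8, -0.8]
finger_gap: 0.999
finger_force: 0.0
```

Run:
```python
from h import *
st();print(delta(*pose(back=.12)))
```

```text
t 1.1 p [ 0.4667 -0.2595  0.3678] F [ 0.1  0.8 -0.8] gap 0.999 0.0 q [ 0.72 -0.3   0.05  1.99 -0.58  1.04 -0.56]
[ 2.7700e-01 -2.7691e+01  1.3427e+01 -3.1000e-02  8.0000e-03 -2.0000e-03]
```

Request:
drive_tool:
  increments:
    - [[0.3, -27.7, 13.4, -0.03, 0, 0, 0], [0.3, -27.7, 13.4, -0.03, 0, 0, 0], [0.3, -27.7, 13.4, -0.03, 0, 0, 0], [0.3, -27.7, 13.4, -0.03, 0, 0, 0], [0.3, -27.7, 13.4, -0.03, 0, 0, 0], [0.3, -27.7, 13.4, -0.03, 0, 0, 0], [0.3, -27.7, 13.4, -0.03, 0, 0, 0], [0.3, -27.7, 13.4, -0.03, 0, 0, 0], [0.3, -27.7, 13.4, -0.03, 0, 0, 0], [0.3, -27.7, 13.4, -0.03, 0, 0, 0]]

```text
clock: 1.93
tool_pos: [0.5594, 0.0198, 0.25]
ee_rot: [-2.956, -0.042, -1.015]
force: [0.2, -0.1, -0.3]
finger_gap: 0.998
finger_force: 0.0
```

Run:
```python
from h import *
import cv2
st();print(delta(*pose(back=.12)),delta(*pose()))
s=read_camera("scene")[90:270,180:340];t=read_camera("top")[130:290,220:380]
o=np.hstack([cv2.resize(s,(400,450),interpolation=cv2.INTER_CUBIC),cv2.resize(np.clip(t*1.5,0,255).astype(np.uint8),(400,450),interpolation=cv2.INTER_CUBIC)])
cv2.imwrite("pics/c2.png",o[:,:,::-1])
```

```text
t 1.93 p [0.5594 0.0198 0.25  ] F [ 0.2 -0.1 -0.3] gap 0.998 0.0 q [-0.19 -0.3   0.07  2.22  0.13  0.57 -1.74]
[-2.790e-01 -5.490e-01 -3.138e+00  1.000e-03  3.600e-02 -1.100e-02] [ 1.570e-01 -5.610e-01  8.854e+00  1.000e-03  3.600e-02 -1.100e-02]
```

View pics/c2.png

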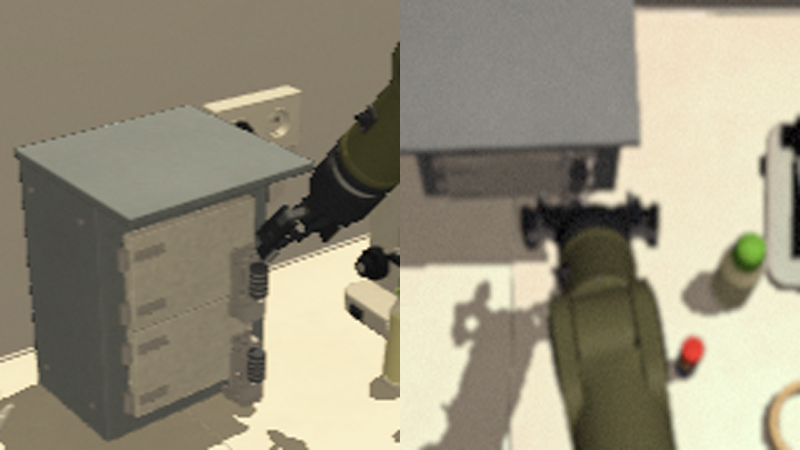

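The open gripper stands in front of the top knob: fingers at (590,222) and knob at (578,172) in the right half. The bottle and glue are clear. Going in along the tool axis.

Request:
drive_tool:
  increments:
    - [[0, -0.6, 2, 0, 0.036, -0.011, 0], [0.1, -0.6, 4, 0, 0.036, -0.011, 0], [0.1, -0.6, 6, 0, 0.036, -0.011, 0], [0.2, -0.6, 7.5, 0, 0.036, -0.011, 0], [0.2, -0.6, 8.8, 0, 0.036, -0.011, 0], [0.2, -0.6, 8.8, 0, 0.036, -0.011, 0], [0.2, -0.6, 8.8, 0, 0.036, -0.011, 0]]

```text
clock: 2.62
tool_pos: [0.6158, 0.0247, 0.1828]
ee_rot: [-2.94, -0.052, -1.07]
force: [-0.8, 0.2, -0.1]
finger_gap: 0.996
finger_force: 0.0
```

Run:
```python
from h import *
import cv2
st();print(delta(*pose()))
s=read_camera("scene")[130:260,200:330];t=read_camera("top")[150:250,240:340]
o=np.hstack([cv2.resize(s,(400,400),interpolation=cv2.INTER_CUBIC),cv2.resize(np.clip(t*1.8,0,255).astype(np.uint8),(400,400),interpolation=cv2.INTER_CUBIC)])
cv2.imwrite("pics/c3.png",o[:,:,::-1])
```

```text
t 2.62 p [0.6158 0.0247 0.1828] F [-0.8  0.2 -0.1] gap 0.996 0.0 q [-0.16 -0.1   0.05  2.22  0.17  0.33 -1.78]
[-0.168 -0.296  0.07   0.003 -0.    -0.004]
```

View pics/c3.png

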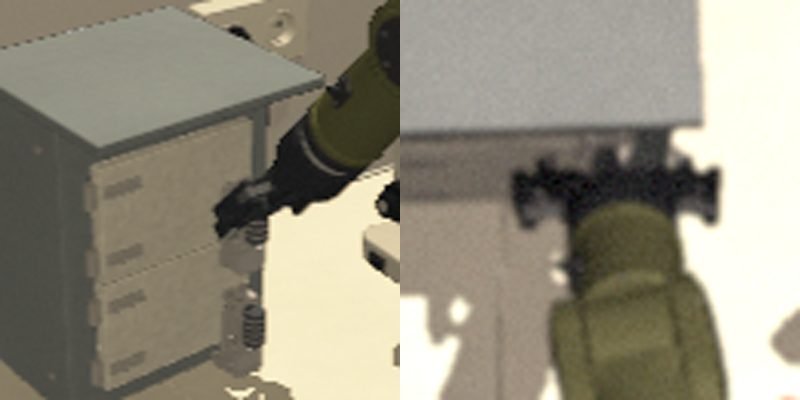

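The fingers straddle the knob, with its lower part visible at (257,232), and the body is clear of the canopy. Now I close.

Request:
drive_tool:
  increments:
    - [[-0.1, -0.3, 0, 0, 0, 0, 100], [-0.1, -0.3, 0, 0, 0, 0, 150], [-0.1, -0.3, 0, 0, 0, 0, 255], [-0.1, -0.3, 0, 0, 0, 0, 255], [-0.1, -0.3, 0, 0, 0, 0, 255], [-0.1, -0.3, 0, 0, 0, 0, 255], [-0.1, -0.3, 0, 0, 0, 0, 255], [-0.1, -0.3, 0, 0, 0, 0, 255], [-0.1, -0.3, 0, 0, 0, 0, 255], [-0.1, -0.3, 0, 0, 0, 0, 255]]

```text
clock: 3.55
tool_pos: [0.615, 0.0305, 0.1833]
ee_rot: [-2.937, -0.057, -1.073]
force: [-6.0, -0.6, 5.3]
finger_gap: 0.266
finger_force: 58.3
```

Run:
```python
from h import *
st();print(delta(*pose(lift=.027)))
```

```text
t 3.55 p [0.615  0.0305 0.1833] F [-6.  -0.6  5.3] gap 0.266 58.34846913814545 q [-0.17 -0.1   0.04  2.22  0.18  0.33 -1.81]
[ 1.580e+00  2.870e-01 -1.926e+00  0.000e+00 -2.000e-03 -1.000e-03]
```

Request:
drive_tool:
  increments:
    - [[0.4, 0, -0.5, 0, 0, 0, 255], [0.8, 0, -1, 0, 0, 0, 255], [1.2, 0, -1.45, 0, 0, 0, 255], [1.5, 0, -1.8, 0, 0, 0, 255], [1.7, 0, -2.0, 0, 0, 0, 255], [1.7, 0, -2.0, 0, 0, 0, 255], [1.7, 0, -2.0, 0, 0, 0, 255], [1.7, 0, -2.0, 0, 0, 0, 255]]

```text
clock: 4.22
tool_pos: [0.6144, 0.0306, 0.2079]
ee_rot: [-2.939, -0.058, -1.069]
force: [0.5, 3.5, -13.0]
finger_gap: 0.267
finger_force: 59.1
```

Run:
```python
from h import *
import cv2
st()
s=read_camera("scene")[130:260,200:330];cv2.imwrite("pics/c4.png",cv2.resize(s,(520,520),interpolation=cv2.INTER_CUBIC)[:,:,::-1])
```

```text
t 4.22 p [0.6144 0.0306 0.2079] F [  0.5   3.5 -13. ] gap 0.267 59.14083659648895 q [-0.18 -0.13  0.05  2.19  0.16  0.39 -1.78]
```

View pics/c4.png

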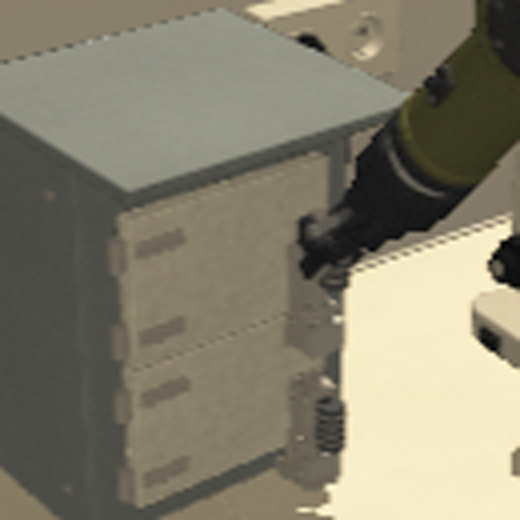

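The knob is lifted by about 25 mm with 13 N of pull, and the leaf is still shut. Next I work out the arc about the hinge.

```bash
cat >> h.py <<'E'
def arc(phi,dz=0.,yawf=1.):
    s=read_state();R0=R.from_rotvec(s["ee_rot"]);p=np.array(s["tool_pos"]);H=np.r_[HX,p[2]]
    gp=p-R0.apply([0,0,.005]); g2=H+rz(-phi).apply(gp-H); Rn=rz(-phi*yawf)*R0
    return delta(g2+Rn.apply([0,0,.005])+[0,0,dz],Rn)
E
python3 - <<'E'
from h import *
for f in (.05,.1,.15,.2,.25,.3,.33): print(f,arc(f,.001))
E
```

```text
0.05 [-0.541 -0.214 -0.584 -0.032  0.     0.038]
0.1 [-1.137 -0.467 -1.084 -0.064  0.     0.077]
0.15 [-1.723 -0.759 -1.575 -0.096  0.     0.115]
0.2 [-2.296 -1.089 -2.056 -0.129  0.     0.153]
0.25 [-2.857 -1.456 -2.526 -0.161  0.     0.192]
0.3 [-3.402 -1.858 -2.984 -0.193  0.     0.23 ]
0.33 [-3.722 -2.117 -3.252 -0.212  0.     0.253]
```

Request:
drive_tool:
  increments:
    - [[-0.25, -0.1, -0.3, -0.016, 0, 0.019, 255], [-0.54, -0.21, -0.58, -0.032, 0, 0.038, 255], [-1.14, -0.47, -1.08, -0.064, 0, 0.077, 255], [-1.72, -0.76, -1.58, -0.096, 0, 0.115, 255], [-2.3, -1.09, -2.06, -0.129, 0, 0.153, 255], [-2.86, -1.46, -2.53, -0.161, 0, 0.192, 255], [-3.4, -1.86, -2.98, -0.193, 0, 0.23, 255], [-3.72, -2.12, -3.25, -0.212, 0, 0.253, 255], [-3.72, -2.12, -3.25, -0.212, 0, 0.253, 255], [-3.72, -2.12, -3.25, -0.212, 0, 0.253, 255]]

```text
clock: 5.1
tool_pos: [0.5641, 0.0482, 0.2085]
ee_rot: [2.832, -0.419, 1.03]
force: [-2.2, -2.4, -12.4]
finger_gap: 0.266
finger_force: 60.4
```

Run:
```python
from h import *
st();p,_=pose(phi=.33);print(p)
```

```text
t 5.1 p [0.5641 0.0482 0.2085] F [ -2.2  -2.4 -12.4] gap 0.266 60.42347073554993 q [-0.03 -0.19 -0.32  2.23  0.63  0.61 -2.66]
[0.56360908 0.04687509 0.18116978]
```

The leaf is at about 0.33 rad. q7 is near its limit, so after dropping the bolt I'll release, back off, flip the tool half a turn and regrasp.

Request:
drive_tool:
  increments:
    - [[-0.4, 0, 0.5, 0, 0, 0, 255], [-0.8, 0, 1, 0, 0, 0, 255], [-1.2, 0, 1.45, 0, 0, 0, 255], [-1.6, 0, 1.9, 0, 0, 0, 255], [-1.6, 0, 1.9, 0, 0, 0, 255], [-1.6, 0, 1.9, 0, 0, 0, 120], [-1.6, 0, 1.9, 0, 0, 0, 60], [-1.6, 0, 1.9, 0, 0, 0, 0], [-1.6, 0, 1.9, 0, 0, 0, 0], [-1.6, 0, 1.9, 0, 0, 0, 0], [-1.6, 0, 1.9, 0, 0, 0, 0], [-1.6, 0, 1.9, 0, 0, 0, 0]]

```text
clock: 6.1
tool_pos: [0.5654, 0.0504, 0.1857]
ee_rot: [2.832, -0.414, 1.036]
force: [0.5, 0.1, -0.6]
finger_gap: 0.999
finger_force: 0.0
```

Run:
```python
from h import *
st()
```

```text
t 6.1 p [0.5654 0.0504 0.1857] F [ 0.5  0.1 -0.6] gap 0.999 0.0 q [ 0.26 -0.16 -0.59  2.24  0.63  0.54 -2.69]
```

Request:
drive_tool:
  increments:
    - [[0, 0, -2, 0, 0, 0, 0], [0, 0, -4, 0, 0, 0, 0], [0, 0, -6, 0, 0, 0, 0], [0, 0, -8, 0, 0, 0, 0], [0, 0, -8, 0, 0, 0, 0], [0, 0, -8, 0, 0, 0, 0]]

```text
clock: 6.6
tool_pos: [0.5236, 0.0694, 0.2439]
ee_rot: [2.831, -0.415, 1.03]
force: [0.5, 0.6, 0.0]
finger_gap: 1.003
finger_force: 0.0
```

Run:
```python
from h import *
import cv2
st()
s=read_camera("scene")[110:270,180:340];t=read_camera("top")[130:290,220:380]
o=np.hstack([cv2.resize(s,(400,400),interpolation=cv2.INTER_CUBIC),cv2.resize(np.clip(t*1.6,0,255).astype(np.uint8),(400,400),interpolation=cv2.INTER_CUBIC)])
cv2.imwrite("pics/c5.png",o[:,:,::-1])
```

```text
t 6.6 p [0.5236 0.0694 0.2439] F [0.5 0.6 0. ] gap 1.003 0.0 q [-0.3  -0.3  -0.15  2.24  0.62  0.75 -2.69]
```

View pics/c5.png

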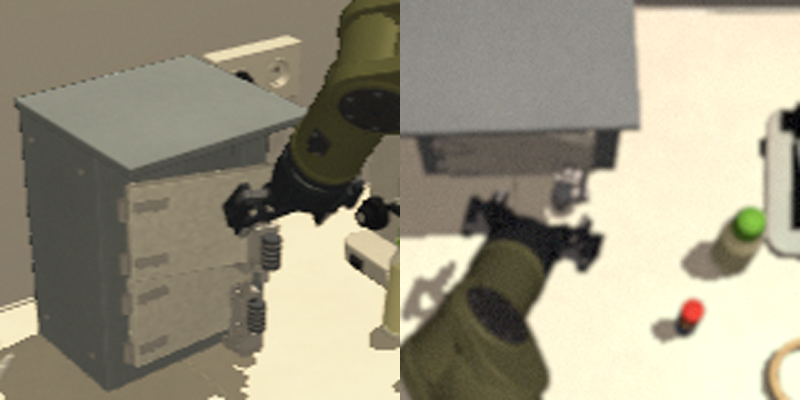

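The leaf stands ajar with its knob dropped (left (270,250), right (570,190)), and the gripper is free. Flipping the tool now.

Request:
drive_tool:
  increments:
    - [[0, 0, 0, 0, 0, -0.12, 0], [0, 0, 0, 0, 0, -0.24, 0], [0, 0, 0, 0, 0, -0.36, 0], [0, 0, 0, 0, 0, -0.48, 0], [0, 0, 0, 0, 0, -0.6, 0], [0, 0, 0, 0, 0, -0.72, 0], [0, 0, 0, 0, 0, -0.84, 0], [0, 0, 0, 0, 0, -0.96, 0], [0, 0, 0, 0, 0, -1.08, 0], [0, 0, 0, 0, 0, -1.2, 0], [0, 0, 0, 0, 0, -1.32, 0], [0, 0, 0, 0, 0, -1.44, 0], [0, 0, 0, 0, 0, -1.56, 0], [0, 0, 0, 0, 0, -1.68, 0], [0, 0, 0, 0, 0, -1.8, 0], [0, 0, 0, 0, 0, -1.92, 0], [0, 0, 0, 0, 0, -2.04, 0], [0, 0, 0, 0, 0, -2.16, 0], [0, 0, 0, 0, 0, -2.28, 0], [0, 0, 0, 0, 0, -2.4, 0]]

```text
clock: 8.37
tool_pos: [0.5233, 0.0672, 0.2428]
ee_rot: [1.208, 2.136, 0.192]
force: [-0.2, -0.2, -0.7]
finger_gap: 0.999
finger_force: 0.0
```

Request:
drive_tool:
  increments:
    - [[0, 0, 0, 0, 0, -0.12, 0], [0, 0, 0, 0, 0, -0.24, 0], [0, 0, 0, 0, 0, -0.36, 0], [0, 0, 0, 0, 0, -0.48, 0], [0, 0, 0, 0, 0, -0.6, 0], [0, 0, 0, 0, 0, -0.74, 0], [0, 0, 0, 0, 0, -0.74, 0]]

```text
clock: 8.95
tool_pos: [0.5233, 0.0671, 0.2428]
ee_rot: [0.357, 2.423, -0.135]
force: [-0.2, 0.4, -0.9]
finger_gap: 1.001
finger_force: 0.0
```

Run:
```python
from h import *
st()
F=R.from_euler("z",np.pi)
for y in (.33,.6,.9):
    p,Rt=pose(back=.06,phi=.33,dyaw=y);print(y,delta(p,Rt*F))
p,Rt=pose(phi=.33);print(p,delta(p,Rt*F))
```

```text
t 8.95 p [0.5233 0.0671 0.2428] F [-0.2  0.4 -0.9] gap 1.001 0.0 q [-0.36 -0.3  -0.1   2.25  0.65  0.77  0.44]
0.33 [ 5.530e-01 -7.810e-01  1.582e+00 -6.000e-03 -1.000e-03 -0.000e+00]
0.6 [ 0.455  0.163  1.659  0.168 -0.     0.206]
0.9 [0.126 1.129 1.93  0.361 0.    0.436]
[0.56360908 0.04687509 0.18116978] [ 5.470e-01 -7.470e-01  7.582e+00 -6.000e-03 -1.000e-03 -0.000e+00]
```

Request:
drive_tool:
  increments:
    - [[0.3, -0.55, 2, 0, 0, 0, 0], [0.3, -0.55, 4, 0, 0, 0, 0], [0.3, -0.55, 6, 0, 0, 0, 0], [0.3, -0.55, 7.4, 0, 0, 0, 0], [0.3, -0.55, 7.4, 0, 0, 0, 0], [0.3, -0.55, 7.4, 0, 0, 0, 120], [0.3, -0.55, 7.4, 0, 0, 0, 180], [0.3, -0.55, 7.4, 0, 0, 0, 255], [0.3, -0.55, 7.4, 0, 0, 0, 255], [0.3, -0.55, 7.4, 0, 0, 0, 255], [0.3, -0.55, 7.4, 0, 0, 0, 255], [0.3, -0.55, 7.4, 0, 0, 0, 255]]

```text
clock: 9.95
tool_pos: [0.5649, 0.0475, 0.1855]
ee_rot: [0.363, 2.421, -0.136]
force: [-2.4, -4.3, 4.0]
finger_gap: 0.266
finger_force: 58.8
```

Run:
```python
from h import *
st()
for f in (.08,.16,.24,.32,.4,.48,.56,.64,.72,.8): print(f,arc(f))
```

```text
t 9.95 p [0.5649 0.0475 0.1855] F [-2.4 -4.3  4. ] gap 0.266 58.849908113479614 q [-0.31 -0.15 -0.07  2.26  0.77  0.6   0.34]
0.08 [ 0.977  0.342 -0.822  0.051  0.     0.061]
0.16 [ 1.931  0.784 -1.624  0.103  0.     0.123]
0.24 [ 2.854e+00  1.325e+00 -2.401e+00  1.540e-01  1.000e-03  1.840e-01]
0.32 [ 3.740e+00  1.960e+00 -3.148e+00  2.060e-01  1.000e-03  2.450e-01]
0.4 [ 4.585e+00  2.686e+00 -3.860e+00  2.570e-01  1.000e-03  3.060e-01]
0.48 [ 5.383e+00  3.498e+00 -4.532e+00  3.090e-01  1.000e-03  3.680e-01]
0.56 [ 6.128e+00  4.390e+00 -5.161e+00  3.600e-01  1.000e-03  4.290e-01]
0.64 [ 6.816e+00  5.358e+00 -5.742e+00  4.120e-01  2.000e-03  4.900e-01]
0.72 [ 7.442e+00  6.395e+00 -6.272e+00  4.630e-01  2.000e-03  5.510e-01]
0.8 [ 8.003e+00  7.493e+00 -6.747e+00  5.140e-01  2.000e-03  6.130e-01]
```

Request:
drive_tool:
  increments:
    - [[0.5, 0.15, -0.4, 0.025, 0, 0.03, 255], [0.98, 0.34, -0.82, 0.051, 0, 0.061, 255], [1.93, 0.78, -1.62, 0.103, 0, 0.123, 255], [2.85, 1.33, -2.4, 0.154, 0.001, 0.184, 255], [3.74, 1.96, -3.15, 0.206, 0.001, 0.245, 255], [4.58, 2.69, -3.86, 0.257, 0.001, 0.306, 255], [4.58, 2.69, -3.86, 0.257, 0.001, 0.306, 255], [4.58, 2.69, -3.86, 0.257, 0.001, 0.306, 255], [4.58, 2.69, -3.86, 0.257, 0.001, 0.306, 255]]

```text
clock: 10.7
tool_pos: [0.5141, 0.0895, 0.1854]
ee_rot: [0.845, 2.32, -0.317]
force: [-8.9, -5.4, 8.5]
finger_gap: 0.262
finger_force: 61.2
```

Run:
```python
from h import *
st();print(pose(phi=.73)[0]); print(R.from_rotvec(read_state()["ee_rot"]).as_matrix().round(3))
for f in (.08,.16,.24,.32,.4,.48): print(f,arc(f))
```

```text
t 10.7 p [0.5141 0.0895 0.1854] F [-8.9 -5.4  8.5] gap 0.262 61.196959018707275 q [-0.39 -0.04 -0.26  2.16  0.81  1.03 -0.22]
[0.51406699 0.09072612 0.18116978]
[[-0.588  0.645  0.489]
 [ 0.49   0.764 -0.419]
 [-0.644 -0.007 -0.765]]
0.08 [ 0.989  0.341 -0.834  0.051  0.001  0.061]
0.16 [ 1.953e+00  7.840e-01 -1.649e+00  1.030e-01  1.000e-03  1.220e-01]
0.24 [ 2.886e+00  1.327e+00 -2.439e+00  1.540e-01  2.000e-03  1.840e-01]
0.32 [ 3.783e+00  1.965e+00 -3.199e+00  2.060e-01  2.000e-03  2.450e-01]
0.4 [ 4.638e+00  2.696e+00 -3.924e+00  2.570e-01  3.000e-03  3.060e-01]
0.48 [ 5.445e+00  3.514e+00 -4.610e+00  3.090e-01  3.000e-03  3.670e-01]
```

Excellent; continuing along the arc.

Request:
drive_tool:
  increments:
    - [[0.5, 0.15, -0.4, 0.025, 0, 0.03, 255], [0.99, 0.34, -0.83, 0.051, 0, 0.061, 255], [1.95, 0.78, -1.65, 0.103, 0, 0.122, 255], [2.89, 1.33, -2.44, 0.154, 0.001, 0.184, 255], [3.78, 1.97, -3.2, 0.206, 0.001, 0.245, 255], [4.64, 2.7, -3.92, 0.257, 0.002, 0.306, 255], [4.64, 2.7, -3.92, 0.257, 0.002, 0.306, 255], [4.64, 2.7, -3.92, 0.257, 0.002, 0.306, 255], [4.64, 2.7, -3.92, 0.257, 0.002, 0.306, 255]]

```text
clock: 11.45
tool_pos: [0.483, 0.1502, 0.1854]
ee_rot: [1.307, 2.139, -0.487]
force: [-11.9, -4.1, 9.5]
finger_gap: 0.264
finger_force: 61.6
```

Run:
```python
from h import *
st();print(pose(phi=1.13)[0])
for f in (.08,.16,.24,.32,.4,.48,.52): print(f,arc(f))
```

```text
t 11.45 p [0.483  0.1502 0.1854] F [-11.9  -4.1   9.5] gap 0.264 61.63243889808655 q [-0.49  0.18 -0.33  1.93  0.72  1.39 -0.61]
[0.4855121  0.15040819 0.18116978]
0.08 [ 0.996  0.356 -0.841  0.051  0.001  0.061]
0.16 [ 1.967e+00  8.150e-01 -1.662e+00  1.030e-01  1.000e-03  1.230e-01]
0.24 [ 2.906e+00  1.374e+00 -2.458e+00  1.540e-01  2.000e-03  1.840e-01]
0.32 [ 3.808e+00  2.030e+00 -3.223e+00  2.060e-01  3.000e-03  2.450e-01]
0.4 [ 4.665e+00  2.778e+00 -3.952e+00  2.570e-01  4.000e-03  3.060e-01]
0.48 [ 5.474e+00  3.614e+00 -4.641e+00  3.090e-01  4.000e-03  3.680e-01]
0.52 [ 5.858e+00  4.063e+00 -4.969e+00  3.340e-01  5.000e-03  3.980e-01]
```

Request:
drive_tool:
  increments:
    - [[0.5, 0.16, -0.4, 0.025, 0, 0.03, 255], [1.0, 0.36, -0.84, 0.051, 0, 0.061, 255], [1.97, 0.82, -1.66, 0.103, 0, 0.123, 255], [2.91, 1.37, -2.46, 0.154, 0.001, 0.184, 255], [3.81, 2.03, -3.22, 0.206, 0.002, 0.245, 255], [4.67, 2.78, -3.95, 0.257, 0.003, 0.306, 255], [5.47, 3.61, -4.64, 0.309, 0.004, 0.368, 255], [5.86, 4.06, -4.97, 0.334, 0.005, 0.398, 255], [5.86, 4.06, -4.97, 0.334, 0.005, 0.398, 255], [5.86, 4.06, -4.97, 0.334, 0.005, 0.398, 255], [5.86, 4.06, -4.97, 0.334, 0.005, 0.398, 255]]

```text
clock: 12.37
tool_pos: [0.4834, 0.2392, 0.1855]
ee_rot: [1.866, 1.788, -0.687]
force: [-10.7, -0.8, 3.6]
finger_gap: 0.263
finger_force: 61.1
```

Run:
```python
from h import *
st();print(pose(phi=1.65)[0])
for f in (.04,.08,.12): print(f,arc(f))
```

```text
t 12.37 p [0.4834 0.2392 0.1855] F [-10.7  -0.8   3.6] gap 0.263 61.05975866317749 q [-0.57  0.49 -0.28  1.53  0.53  1.73 -0.98]
[0.48668844 0.23601378 0.18116978]
0.04 [ 0.505  0.175 -0.424  0.026  0.     0.031]
0.08 [ 1.004e+00  3.770e-01 -8.430e-01  5.100e-02  1.000e-03  6.100e-02]
0.12 [ 1.496e+00  6.050e-01 -1.257e+00  7.700e-02  1.000e-03  9.200e-02]
```

Request:
drive_tool:
  increments:
    - [[0.5, 0.18, -0.42, 0.026, 0, 0.031, 255], [1.0, 0.38, -0.84, 0.051, 0, 0.061, 255], [1.0, 0.38, -0.84, 0.051, 0, 0.061, 255], [1.0, 0.38, -0.84, 0.051, 0, 0.061, 255], [1.0, 0.38, -0.84, 0.051, 0, 0.061, 120], [1.0, 0.38, -0.84, 0.051, 0, 0.061, 60], [1.0, 0.38, -0.84, 0.051, 0, 0.061, 0], [1.0, 0.38, -0.84, 0.051, 0, 0.061, 0], [1.0, 0.38, -0.84, 0.051, 0, 0.061, 0], [1.0, 0.38, -0.84, 0.051, 0, 0.061, 0], [1.0, 0.38, -0.84, 0.051, 0, 0.061, 0]]

```text
clock: 13.28
tool_pos: [0.4915, 0.2518, 0.1853]
ee_rot: [1.944, 1.722, -0.707]
force: [-0.3, 0.3, -0.6]
finger_gap: 1.0
finger_force: 0.0
```

Request:
drive_tool:
  increments:
    - [[0, 0, -1.5, 0, 0, 0, 0], [0, 0, -3, 0, 0, 0, 0], [0, 0, -5, 0, 0, 0, 0], [0, 0, -7, 0, 0, 0, 0], [0, 0, -9, 0, 0, 0, 0], [0, 0, -11, 0, 0, 0, 0], [0, 0, -13, 0, 0, 0, 0], [0, 0, -13, 0, 0, 0, 0], [0, 0, -13, 0, 0, 0, 0], [0, 0, -13, 0, 0, 0, 0]]

```text
clock: 14.12
tool_pos: [0.502, 0.3335, 0.2844]
ee_rot: [1.943, 1.721, -0.709]
force: [0.5, 0.1, -0.4]
finger_gap: 0.995
finger_force: 0.0
```

Run:
```python
from h import *
import cv2
st()
s=read_camera("scene")[100:340,150:370];t=read_camera("top")[90:310,140:400]
o=np.hstack([cv2.resize(s,(400,436),interpolation=cv2.INTER_CUBIC),cv2.resize(np.clip(t*1.6,0,255).astype(np.uint8),(400,436),interpolation=cv2.INTER_CUBIC)])
cv2.imwrite("pics/c6.png",o[:,:,::-1])
```

```text
t 14.12 p [0.502  0.3335 0.2844] F [ 0.5  0.1 -0.4] gap 0.995 0.0 q [-0.68  0.61 -0.26  1.14  0.51  2.01 -0.99]
```

View pics/c6.png

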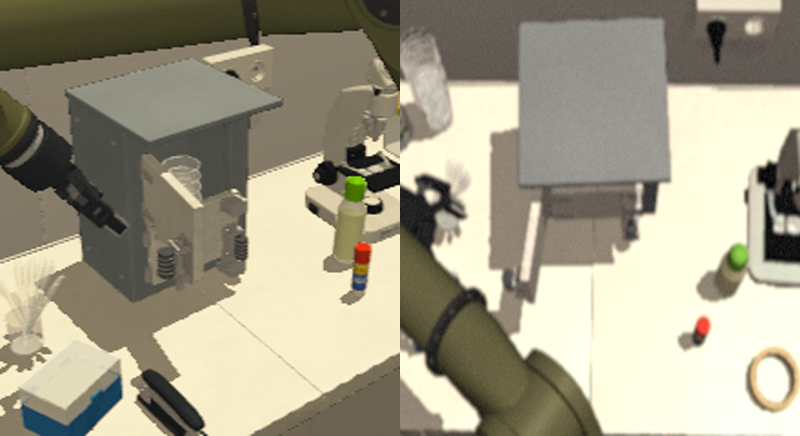

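The top leaf stands past square (right half, from (540,205) to (525,295)) and its knob is dropped. The bottom leaf is shut, everything around it is upright, and the gripper is clear. Handing in.

```bash
python3 -c "
from rig import *
print(finish_job())"
```

```text
the job is handed in; nothing more can be done
None
```

The job is handed in at about 14 s: by my arc estimate the top half stands open about 1.7 rad, past square, with its bolt dropped, and the last picture shows the bottom half shut and nothing knocked over; no verdict came back.

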